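# Raise the ratchet mould lift to the pointer and lock it

## Robot

A 6-joint arm with a two-finger parallel gripper is mounted at the origin on a cart in front of the work surface, level with it; the furniture and walls round the work are solid. World frame = base frame: x ahead of the robot, y to its left, z up, the work surface at z = 0. Lengths are in mm, angles in rad, forces in N, time in s.
With the tool pointing down it reaches from about 350 to 775 mm from the base axis. Payload 7.3 kg.
Tool frame: the origin (TCP) lies at the very end of the fingers, on their centre line; the grasp point (between the pads) lies 19 mm behind it; x points along the fingers, z is the direction in which the jaws open and shut, and the axes are right-handed (so a half turn about x gives the same grasp; the last joint's range is limited). The gripper opens to 92 mm and grips with 3 to 60 N. Pads are 19 mm wide; open, the fingers measure 130 mm over their backs; the gripper's body (75 mm by 190 mm) begins 47 mm behind the grasp point.
Start: joints at [-1.389, 0.342, 1.524, -0, 1.275, -0.146], TCP at [169.053, -497.061, 186.741] pointing down, gripper open.
Joint ranges: [-2.53, 2.53], [-0.77, 2.02], [0.04, 2.7], [-1, 4.14], [0.28, 2.66], [-3.11, 3.11]. Speed limits (rad/s): [2.57, 2.57, 3.14, 3.14, 3.14, 3.14].

## Interface

Orientations are given as [roll, pitch, yaw] about the fixed x, y, z axes, in that order (R = Rz(yaw) Ry(pitch) Rx(roll)).
In Python, from plant import * gives the robot as it stands.
- The arm moves only by the tool carry_out, never from a script. Its argument "rows" is a list of rows, each a list of 4 numbers: the shift along the world's x, y, z in mm, then the turn about the world's z in degrees. In form: [[x, y, z, twist], ...]. A call has 1 to 20 rows; each row is the pose to reach, as a shift and turn from the pose measured when the call began; what a row does not reach only later rows make up. A row lasts 1/12 s, in which the tool goes at most 41.7 mm and 7.16 degrees, less where a joint would pass 70% of its speed; a pose out of reach is approached as far as the arm can. A call with a gripper value outside its range is refused whole. "hand" is the finger opening in mm, from 0 to 91.8, set as the call begins (left out, the last holds). The fingers move at their own pace and stop on an object; the grip force is fixed at half the most. Time passes only in rows, so rows that repeat a pose let the fingers close. It gives the time, the measured TCP pose, the force and the opening at its end, in the units of the state.
- get_obs(): the state, without advancing time (a new reading comes with each control period).
- capture(name): name is "side" or "top"; returns the picture (420x560x3 uint8, red, green, blue); there is no depth.
- camera_info(name): a dict with "camera_matrix" (3x3 intrinsics, pixels), "pose" (4x4, takes a point from camera to world coordinates). Camera axes: x right, y down, z forward; pixel columns grow to the right and rows downward; lengths in mm; the calibration is good to about 2 mm. A picture is of the moment at which its call begins. camera_info takes no time and is no camera call.
- close_job(): hands the job in, once; it reports no verdict.
The state is a dict: "time": time; "joint_positions": joint angles; "dq": joint speeds; "tau": joint torques, N m; "tool_pos": TCP position; "tcp_rot": TCP orientation; "contact_force": force on the tool from outside, world axes, zero at the start; "moment": the same for the moment, N m; "grip_width": finger opening in mm.
Only numpy, scipy, OpenCV 4.12 (cv2) and the standard library are available. Lean on these libraries where they do the work, as an engineer would, in place of code of your own. Each camera call takes 0.05 s, during which the arm holds its last target. There are 200 camera calls.

## Task

Press the black pedal pad of the green ratchet lift down to raise its platform, click by click, until it stays on the notch that brings the platform's red edge nearest to the height of the yellow pointer, and let the pedal come back up. Then push the red post of the lock bar sideways, towards the column, until the bar is fully home under the column's foot and has swung the switch's white roller arm aside. Leave the pointer as it is set, and the loose things around the lift alone.

Things in the scene. Friction and masses are not known exactly. Their poses are not given: they have to be found in the camera images.
- lift: green steel ratchet lift screwed to the bench, footprint about 250 x 250 mm, up to 0.31 m tall when raised; its platform carries a fixed two-part plaster mould. Origin on the bench on the column's axis; z up. The pedal reaches out along -x, the lock bar lies on the -y side, the spring pawl with its black knob and the pointer's rod on the +y side
- column (a joint): height of the column with its platform, m: 0 on the lowest notch, where it starts. A spring pawl catches its rack every 12 mm (rests at 0, 0.012, 0.024, 0.036, 0.048, 0.060; top stop 0.064). The pawl lets it rise and clicks past each notch, then holds it; when the pedal is let go it sinks back to the last notch passed, and the pedal cannot lower it further. The wanted notch is the one nearest to the value of joint pointer (0.024, 0.036 or 0.048)
- pedal (a joint): angle of the pedal lever, rad: 0 fully up (its spring brings it back there), 0.75 fully down. Pressing lifts the column, about 12 mm (one notch) per 0.12 rad or 9 mm of pad travel, against 5 to 15 N; the column passes 0.024 at 0.25 rad, 0.036 at 0.37, 0.048 at 0.49 and 0.060 at 0.61
- pedal_pad (a point): centre of the top face of the black ribbed rubber pedal pad, 50 mm along the lift's x by 64 mm along its y, 96 mm above the bench when up; tilted 0.33 rad then (its outer edge higher), level about half-way down. It moves down about 40 mm on an arc of 77 mm radius about the pedal's pivot, which is an axis along the lift's y at (-0.12, 0, 0.053) m in the lift's frame
- lock_bar (a joint): travel of the steel lock bar, m: 0 drawn back (it starts at 0 to 0.005), 0.030 fully home (end stop). It slides along the lift's +y, towards the column, with about 3 N of friction, and stays where it is left. The column's foot blocks it after 10 mm unless the column stands at 0.024 or more
- post_top (a point): top centre of the red upright post on the lock bar, 16 mm diameter, its top 109 mm above the bench; push it along the lift's +y. The post is free from 60 mm above the bench to its top, with free room around it there
- switch_arm (a joint): angle of the limit switch's roller arm, rad: 0 at rest; the lock bar's dog swings it after 8 mm of bar travel, it trips at 0.35, and is at about 0.5 with the bar home. A light spring returns it
- roller (a point): top centre of the white roller, 16 mm diameter, at the end of the 45 mm switch arm, 50 mm above the bench
- sprig_mould: loose white plaster block 50 x 62 x 26 mm, a bystander; origin at the centre of its underside
- cup: loose terracotta test cup, 62 mm diameter, 53 mm tall, a bystander; origin at the centre of its underside
- steel_kidney: loose steel kidney with a blue grip, 37 x 95 x 10 mm, a bystander; origin at the centre of its underside
- pointer (a joint): height to which the yellow pointer is clamped on its rod, m, on the same scale as joint column: equal values mean that the pointer is level with the middle of the platform's red edge. Between 0.022 and 0.050. It is not to be moved
- pointer_tip (a point): tip of the yellow pointer (3 mm thick), 5 mm beside the left edge of the platform
- platform_edge (a point): middle of the 8 mm high red edge of the platform (94 x 80 mm), on its +y side beside the pointer; 199 mm above the bench with the column at 0, moves with the column

How it is judged (in metres and radians):
On the way, in this order (a step that is already met when the one before it is completed fails the run):
1. the platform's red edge rests level with the pointer, within 8 mm (the nearest notch), with the pedal back up (under 0.1 rad) (z of platform_edge in the frame of pointer_tip between -0.008 and 0.008 m and value of joint pedal below 0.1 rad), for 0.2 s.
2. the lock bar is home (over 0.026 m) and the switch arm tripped (over 0.35 rad) (value of joint lock_bar above 0.026 m and value of joint switch_arm above 0.35 rad), for 0.2 s.
At the end, for the whole second after the job is handed in: The platform's red edge rests within 8 mm of the pointer's height, the pedal is back up (under 0.1 rad), the lock bar is home (over 0.026 m of its 0.030 m) and the switch arm stands tripped (over 0.35 rad) (all of step 1 and all of step 2); the robot touches nothing.
It fails at once if a loose bystander (plaster block, cup or steel kidney) is shifted more than 30 mm (distance of any of sprig_mould, cup, steel_kidney from where it was at the start of the episode above 0.03 m).
It fails at once if the pointer is shifted along its rod by more than 4 mm (distance of pointer_tip from where it was at the start of the episode above 0.004 m).
It also fails if it takes over 48 s, if anything falls off the work surface, if the arm or the gripper's body presses on something with over 40 N, if the wrist force passes 120 N, or if a joint passes its speed limit or range.

## Working session

There is one attempt and no reset: what is moved stays moved. The work goes in short steps, Python scripts to look and compute and a tool call to move; the robot and the scene stay as the last step left them, time stands still between calls to the robot, and variables do not carry over. Pictures are saved under pics/ and viewed, about 8 in all and at most 12, crops included, and the job is handed in when it is done.

Besides the shell and the picture viewer there is one more tool, called after "Call:" as name([rows], argument=value, ...), one row to a line, values as JSON. carry_out: Moves the arm, as the interface text tells. Its arguments: {"type":"object","properties":{"rows":{"type":"array"},"hand":{"type":"number"}},"required":["rows"]}

```bash
mkdir -p pics; python3 - <<'E'
from plant import *
import cv2
for n in("side","top"):
    im=capture(n); cv2.imwrite(f"pics/{n}0.png",im[:,:,::-1])
    c=camera_info(n); print(n,c["camera_matrix"],c["pose"])
print(get_obs())
E
```

```text
side [[392.43728675   0.         284.21281943]
 [  0.         392.43728675 206.44173404]
 [  0.           0.           1.        ]] [[-9.48255353e-01 -1.57787548e-01  2.75526540e-01  2.62720643e+02]
 [-3.17347609e-01  4.98641714e-01 -8.06626888e-01  6.15977423e+02]
 [-1.01133473e-02 -8.52325953e-01 -5.22913176e-01  6.38172190e+02]
 [ 0.00000000e+00  0.00000000e+00  0.00000000e+00  1.00000000e+00]]
top [[470.3654604    0.         283.09711273]
 [  0.         470.3654604  215.90381627]
 [  0.           0.           1.        ]] [[-4.08905792e-02 -8.94947638e-01  4.44293469e-01 -3.62899692e+00]
 [-9.99121292e-01  3.25305376e-02 -2.64273984e-02 -1.57060260e+02]
 [ 9.19803235e-03 -4.44983696e-01 -8.95491433e-01  1.21042778e+03]
 [ 0.00000000e+00  0.00000000e+00  0.00000000e+00  1.00000000e+00]]
{'time': 0.1, 'joint_positions': array([-1.38899142e+00,  3.42634914e-01,  1.52485533e+00,  2.80251875e-06,
        1.27536615e+00, -1.45986468e-01]), 'dq': array([-3.57842679e-04, -1.04183075e-03, -1.17378688e-03,  4.77150449e-05,
        7.57277159e-04,  4.87443727e-04]), 'tau': array([ 2.26082935e-03, -4.32002592e+01, -2.44693530e+01,  7.19111832e-02,
        5.25515783e-02, -4.97936514e-05]), 'tool_pos': array([ 168.98599702, -496.66745103,  186.1469803 ]), 'tcp_rot': array([2.99348544, 1.56953258, 1.75047967]), 'contact_force': array([ 0.28005433, -0.04653242,  0.67176652]), 'moment': array([ 0.04172317, -0.00980829, -0.03658594]), 'grip_width': 91.96069464452215}
```

View pics/side0.png

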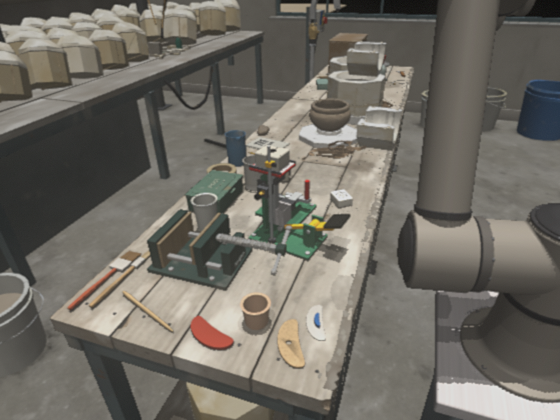

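View pics/top0.png

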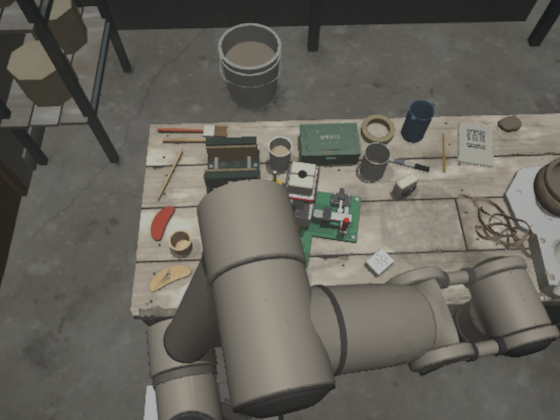

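The side view shows the pad at about (340,222), the red post at (307,190), and the pointer and platform around (270,165). In the top view the arm hides the pedal. I'll enlarge both.

```bash
python3 - <<'E'
import cv2,numpy as np
s=cv2.imread("pics/side0.png")[135:260,230:360]; t=cv2.imread("pics/top0.png")[150:285,265:375]
s=cv2.resize(s,None,fx=4.4,fy=4.4,interpolation=2)[:, :]
t=cv2.resize(t,None,fx=4.4,fy=4.4,interpolation=2)
cv2.imwrite("pics/s1.png",s);cv2.imwrite("pics/t1.png",t);print(s.shape,t.shape)
E
```

```text
(550, 572, 3) (594, 484, 3)
```

View pics/s1.png

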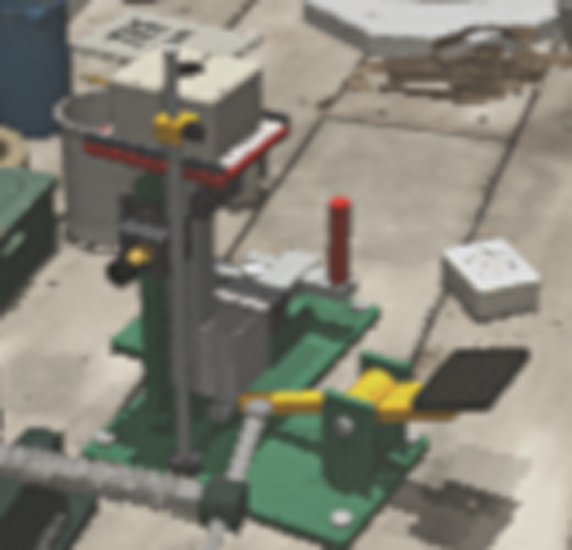

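View pics/t1.png

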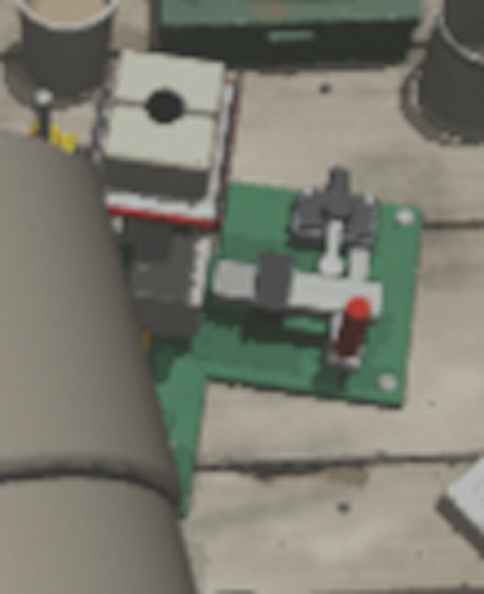

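The crops show these points:
- **Side crop:** post top at (341,203), pad at about (475,380), yellow pointer at (175,127), red edge from (85,147) to (222,180) to (285,130).
- **Top crop:** post top at (358,308), base corners at (422,205) and (402,405), pointer at (50,130), roller at about (330,264).

Next I'll cast rays through them.

```bash
cat > h.py <<'E'
import numpy as np,cv2
from plant import *
C={n:camera_info(n) for n in("side","top")}
def ray(n,p):
    c=C[n];d=c["pose"][:3,:3]@np.linalg.solve(c["camera_matrix"],[p[0],p[1],1.]);return c["pose"][:3,3],d/np.linalg.norm(d)
def onz(n,p,z):
    o,d=ray(n,p);return o+d*(z-o[2])/d[2]
def tri(ps,pt):
    P=[np.asarray(C[n]["camera_matrix"])@np.linalg.inv(C[n]["pose"])[:3] for n in("side","top")]
    X=cv2.triangulatePoints(P[0],P[1],np.array(ps,float),np.array(pt,float))[:,0];X=X[:3]/X[3]
    e=[np.linalg.norm((lambda q:q[:2]/q[2])(P[i]@np.r_[X,1])-np.array(p)) for i,p in enumerate((ps,pt))]
    return X.round(1),np.round(e,1)
def proj(n,X):
    q=np.asarray(C[n]["camera_matrix"])@np.linalg.inv(C[n]["pose"])[:3]@np.r_[X,1];return q[:2]/q[2]
S=lambda u,v:(230+u/4.4-.4,135+v/4.4-.4)
T=lambda u,v:(265+u/4.4-.4,150+v/4.4-.4)
E
python3 - <<'E'
from h import *
np.set_printoptions(suppress=True,precision=1)
print("post",tri(S(341,203),T(358,308)),onz("side",S(341,203),109),onz("top",T(358,308),109))
print("ptr",tri(S(175,127),T(50,130)))
print("pad corners",[onz("side",S(*p),z) for p,z in(((455,350),104),((528,350),104),((487,408),96),((415,405),88))],"c",onz("side",S(472,379),96))
print("roller",onz("top",T(330,264),50))
for p in((422,205),(402,405),(185,518)):print("base",onz("top",T(*p),8))
for p in((107,207),(215,225),(237,70)):print("edge",onz("top",T(*p),203))
for p in((85,144),(222,180),(288,128)):print("edgeS",onz("side",S(*p),199))
E
```

```text
post (array([ 524.3, -352.6,  110.7]), array([0.5, 0.4])) [ 523.6 -354.6  109. ] [ 526.1 -353.   109. ]
ptr (array([ 572.1, -172.8,  241.7]), array([1.9, 1.3]))
pad corners [array([ 415.3, -209.9,  104. ]), array([ 375.6, -222.5,  104. ]), array([ 388. , -169.5,   96. ]), array([ 428.9, -171.8,   88. ])] c [ 401.9 -195.4   96. ]
roller [ 585.9 -348.9   50. ]
base [ 649.  -421.1    8. ]
base [ 505.6 -392.     8. ]
base [ 435.2 -249.9    8. ]
edge [ 548.2 -203.1  203. ]
edge [ 534.7 -262.3  203. ]
edge [ 635.1 -282.   203. ]
edgeS [ 641.1 -215.8  199. ]
edgeS [ 550.  -196.2  199. ]
edgeS [ 534.7 -271.6  199. ]
```

```bash
python3 - <<'E'
from h import *
np.set_printoptions(suppress=True,precision=1)
s=cv2.imread("pics/side0.png");t=cv2.imread("pics/top0.png")
for nm,im,(x0,y0,x1,y1) in(("s",s,(240,140,305,185)),("t",t,(265,160,300,205))):
    h=cv2.cvtColor(im,cv2.COLOR_BGR2HSV);m=cv2.inRange(h,(18,110,60),(35,255,255))[y0:y1,x0:x1]
    v,u=np.nonzero(m);print(nm,"yellow",sorted(zip((u+x0).tolist(),(v+y0).tolist())))
cv2.imwrite("pics/z.png",np.hstack([cv2.resize(s[145:185,245:300],(550,400),interpolation=0),cv2.resize(t[165:205,268:293],(250,400),interpolation=0)]))
c=[onz("side",S(*p),z) for p,z in(((455,350),88),((528,350),104),((487,408),104),((415,405),88))]
print("pad",c,np.mean(c,0))
o=get_obs()
from scipy.spatial.transform import Rotation as R
print(R.from_euler("xyz",o["tcp_rot"]).as_matrix())
E
```

```text
s yellow [(265, 162), (265, 163), (265, 164), (265, 165), (266, 161), (266, 162), (266, 163), (266, 164), (266, 165), (266, 166), (267, 161), (267, 162), (267, 163), (267, 164), (267, 165), (267, 166), (268, 162), (268, 163), (268, 164), (268, 165), (268, 166), (268, 167), (269, 162), (269, 163), (269, 164), (269, 165), (269, 166), (269, 167), (270, 161), (270, 162), (270, 163), (270, 164), (270, 165), (270, 166), (270, 167), (271, 160), (271, 161), (271, 162), (271, 163), (271, 164), (271, 166), (272, 160), (272, 161), (272, 162), (273, 161), (273, 162), (274, 161), (274, 162)]
t yellow [(272, 178), (272, 179), (272, 180), (273, 178), (273, 179), (276, 179), (276, 180), (276, 181), (277, 179), (277, 180), (277, 181), (277, 182), (278, 180), (278, 181), (278, 182), (279, 181), (279, 182), (279, 183), (280, 181), (280, 182), (280, 183), (281, 181), (281, 182), (281, 183)]
pad [array([ 419.9, -234.7,   88. ]), array([ 375.6, -222.5,  104. ]), array([ 386.2, -158. ,  104. ]), array([ 428.9, -171.8,   88. ])] [ 402.6 -196.7   96. ]
[[-0.   0.9  0.3]
 [ 0.   0.3 -0.9]
 [-1.   0.  -0. ]]
```

View pics/z.png

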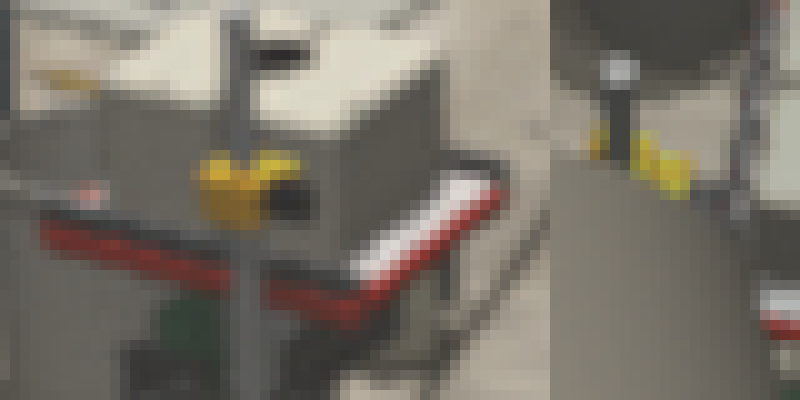

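```bash
python3 - <<'E'
from h import *
np.set_printoptions(suppress=True,precision=1)
for a in((274.5,161.3),(275,161)):
  for b in((281,182.3),(282,182.8)):print(a,b,tri(a,b))
# platform +y edge plane from side view, red band middle at z=199
A=onz("side",(250,168.3),199);B=onz("side",(279.5,176),199);print(A,B)
d=(B-A)/np.linalg.norm(B-A);n=np.cross(d,[0,0,1]);n/=np.linalg.norm(n)
if n[1]<0:n=-n
print("yaw",np.arctan2(-d[1],-d[0]))
for off in(0,5,10):
  for a in((274.5,161.5),(273,161.8),(275,161)):
    o,r=ray("side",a);k=((A+off*n-o)@n)/(r@n);print(off,a,o+k*r)
E
```

```text
(274.5, 161.3) (281, 182.3) (array([ 562.7, -184.4,  243. ]), array([1.6, 1.1]))
(274.5, 161.3) (282, 182.8) (array([ 562.8, -186.8,  241.4]), array([1.3, 0.9]))
(275, 161) (281, 182.3) (array([ 561.7, -184.4,  244.1]), array([1.8, 1.2]))
(275, 161) (282, 182.8) (array([ 561.9, -186.7,  242.6]), array([1.4, 1. ]))
[ 636.2 -211.4  199. ] [ 550.4 -193.3  199. ]
yaw -0.20833552909664918
0 (274.5, 161.5) [ 563.5 -196.   234.9]
0 (273, 161.8) [ 567.8 -196.9  233.1]
0 (275, 161) [ 562.1 -195.7  236.6]
5 (274.5, 161.5) [ 561.5 -190.5  237.7]
5 (273, 161.8) [ 565.7 -191.4  235.9]
5 (275, 161) [ 560.1 -190.2  239.3]
10 (274.5, 161.5) [ 559.4 -185.   240.4]
10 (273, 161.8) [ 563.6 -185.8  238.7]
10 (275, 161) [ 558.  -184.7  242. ]
```

The pad centre is at about (402,-197,96), with pad sizes agreeing with the spec, and the lift's yaw is about -0.205. The pointer measures 0.039–0.043, close to the 0.042 midpoint between the 0.036 and 0.048 notches. I'll go to 0.036 first and then compare the two heights directly.

Call:
carry_out([
  [30,40,0,-5],
  [60,80,0,-12],
  [90,118,0,-18],
  [115,150,0,-24],
  [145,190,0,-30],
  [175,228,0,-30],
  [205,267,-10,-30],
  [230,300,-30,-30],
  [230,300,-40,-30],
  [230,300,-50,-30],
  [230,300,-50,-30],
  [230,300,-50,-30],
], hand=0)

```text
time: 1.1
tool_pos: [398.6, -195.8, 135.5]
tcp_rot: [-2.348, 1.568, 2.171]
contact_force: [0.6, 0.2, 1.2]
grip_width: 16.5
```

```bash
python3 - <<'E'
from h import *
s=capture("side");cv2.imwrite("pics/s2.png",cv2.resize(s[130:260,220:360,::-1],None,fx=4,fy=4,interpolation=2));cv2.imwrite("pics/side2.png",s[:,:,::-1])
E
```

```text
(no output)
```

View pics/s2.png

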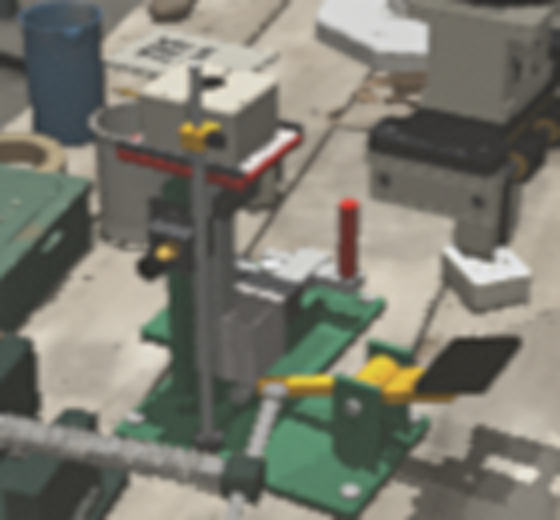

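The tip is right above the pad (crop about (478,245), which is 40 mm over the pad). Pressing now.

Call:
carry_out([
  [0,0,-12,0],
  [0,0,-24,0],
  [0,0,-32,0],
  [0,0,-40,0],
  [0,0,-46,0],
  [0,0,-52,0],
  [0,0,-57,0],
  [0,0,-61,0],
  [0,0,-65,0],
  [0,0,-67,0],
  [0,0,-69,0],
  [0,0,-69,0],
  [0,0,-69,0],
], hand=0)

```text
time: 2.23
tool_pos: [398.9, -196.9, 67.3]
tcp_rot: [-2.881, 1.57, 1.636]
contact_force: [0.6, -0.7, -0.1]
grip_width: 0.4
```

```bash
cat > red.py <<'E'
from h import *
import sys
def edge(tag):
    s=capture("side");cv2.imwrite(f"pics/{tag}.png",s[:,:,::-1])
    h=cv2.cvtColor(s,cv2.COLOR_RGB2HSV).copy()
    m=cv2.inRange(h,(0,110,60),(8,255,255))|cv2.inRange(h,(172,110,60),(180,255,255))
    for u in(252,256,260,276,278):
        v=np.nonzero(m[120:190,u])[0]+120; print(u,v.tolist())
        if len(v):
            # +y face plane of the platform, measured at column 0
            A=np.array([636.2,-211.4,199]);n=np.array([.206,.979,0]);r=[]
            for vv in(v.min()-.5,v.max()+.5):
                o,d=ray("side",(u,vv));r.append((o+d*((A-o)@n)/(d@n))[2])
            print("  z",np.round(r,1),"mid",round(np.mean(r),1))
E
python3 -c "
from red import *
edge('s3')"
```

```text
252 [168, 169]
  z [202.8 197.1] mid 199.9
256 [169, 170]
  z [202.9 197.2] mid 200.0
260 [170, 171]
  z [203.  197.3] mid 200.1
276 [174, 175, 176]
  z [203.3 195. ] mid 199.2
278 [175, 176]
  z [202.  196.5] mid 199.2
```

No force reading and the platform hasn't moved, so I'll look at the picture.

```bash
python3 - <<'E'
from h import *
s=cv2.imread("pics/s3.png");cv2.imwrite("pics/s3c.png",cv2.resize(s[130:260,250:390],None,fx=4,fy=4,interpolation=2))
print(proj("side",[398.9,-196.9,67.3]))
E
```

```text
[337.4776623 230.0843669]
```

View pics/s3c.png

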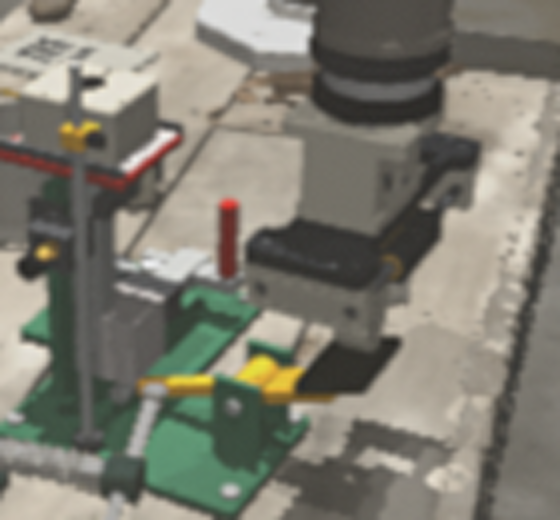

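```bash
python3 - <<'E'
from h import *
o=get_obs();print(o["tool_pos"],o["contact_force"],o["grip_width"])
for z in(67,87,107,133,170,200,250,300):print(z,proj("side",[399,-197,z]).round(1),proj("top",[399,-197,z]).round(1))
t=capture("top")[:,:,::-1];cv2.imwrite("pics/top3.png",t)
s=cv2.imread("pics/s3.png")
a=cv2.resize(t[170:310,230:370],None,fx=4,fy=4,interpolation=2);b=cv2.resize(s[190:240,310:360],(240,240),interpolation=0)
b=np.clip(b.astype(float)*2.2,0,255).astype(np.uint8)
c=np.zeros((560,800,3),np.uint8);c[:,:560]=a;c[:240,560:]=b
g=cv2.imread("pics/side2.png")[180:230,310:360];c[260:500,560:]=np.clip(cv2.resize(g,(240,240),interpolation=0)*1.8,0,255);cv2.imwrite("pics/c4.png",c)
E
```

```text
[ 398.92184877 -196.98112092   67.41589271] [-0.06035944  0.09222116 -0.06915595] 0.5776395893856708
67 [337.4 230.2] [288.1 273.4]
87 [337.9 223.6] [288.3 270.7]
107 [338.4 216.9] [288.4 268. ]
133 [339.1 208. ] [288.7 264.3]
170 [340.1 194.8] [289.  258.8]
200 [340.9 183.7] [289.2 254.1]
250 [342.3 164.4] [289.7 245.6]
300 [343.8 143.9] [290.2 236.5]
```

View pics/c4.png

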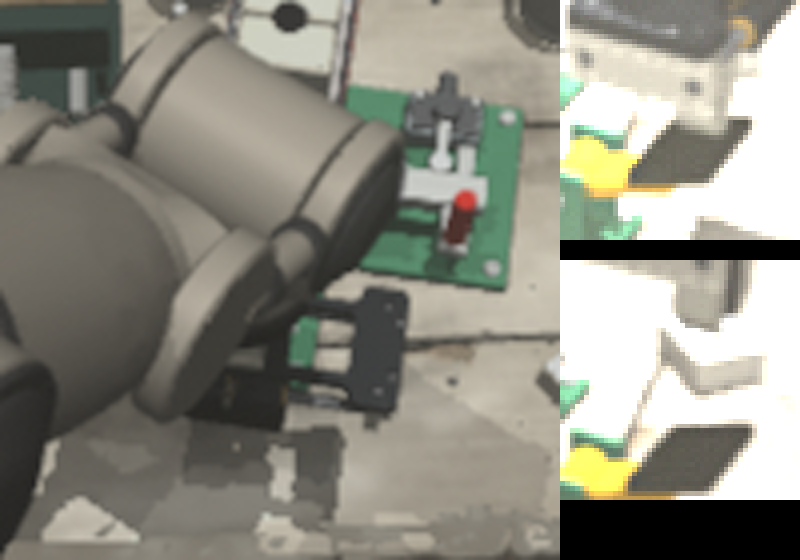

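The side view puts the real fingertip at about (341,217). The reported TCP projects to (338,230), so the tip looks roughly 38 mm higher than reported. The top view agrees on x and y. That would put the tip about 10 mm above the pad, so I'll go down in small steps and watch the force.

Call:
carry_out([
  [0,0,-3,0],
  [0,0,-5,0],
  [0,0,-7,0],
  [0,0,-9,0],
  [0,0,-11,0],
  [0,0,-12,0],
  [0,0,-12,0],
])

```text
time: 2.92
tool_pos: [397.9, -197.0, 56.8]
tcp_rot: [-1.861, 1.569, 2.657]
contact_force: [-8.0, 1.5, 20.7]
grip_width: 0.4
```

```bash
python3 -c "
from red import *
edge('s4');o=get_obs();print(o['tool_pos'],o['contact_force'],o['moment'])"
```

```text
252 [167, 168]
  z [205.6 199.9] mid 202.8
256 [168, 169]
  z [205.7 200. ] mid 202.9
260 [169, 170]
  z [205.8 200.1] mid 203.0
276 [173, 174]
  z [206.1 200.6] mid 203.3
278 [173, 174, 175]
  z [207.5 199.3] mid 203.4
[ 397.97514991 -196.99027818   56.81580629] [-8.17112659  3.01133909 21.78029377] [ 0.43921677  1.74623876 -0.00772219]
```

Contact is on the pad and the platform is rising, so the offset of about 39 mm is confirmed. I'll keep pressing.

Call:
carry_out([
  [0,0,-4,0],
  [0,0,-8,0],
  [0,0,-12,0],
  [0,0,-16,0],
  [0,0,-20,0],
  [0,0,-23,0],
  [0,0,-25,0],
  [0,0,-26,0],
  [0,0,-26,0],
])

```text
time: 3.72
tool_pos: [396.0, -196.4, 30.7]
tcp_rot: [-1.767, 1.566, 2.751]
contact_force: [-4.9, 1.5, 6.6]
grip_width: 0.1
```

```bash
python3 -c "
from red import *
edge('s5');o=get_obs();print(o['tool_pos'],o['contact_force'],o['moment'])"
```

```text
252 [155, 156]
  z [239.  233.6] mid 236.3
256 [156, 157]
  z [239.  233.5] mid 236.2
260 [157, 158]
  z [238.9 233.4] mid 236.1
276 [161, 162]
  z [238.5 233.2] mid 235.8
278 [161, 162, 163]
  z [239.8 231.8] mid 235.8
[ 396.35101207 -196.43027224   30.76610042] [-4.48814661  0.75338318  5.90862757] [0.13128402 0.83362018 0.02669144]
```

Call:
carry_out([
  [0,0,-2,0],
  [0,0,-3,0],
  [0,0,-3,0],
  [0,0,-3,0],
])

```text
time: 4.1
tool_pos: [395.9, -196.4, 28.6]
tcp_rot: [-1.713, 1.566, 2.806]
contact_force: [-5.9, 1.6, 15.5]
grip_width: 0.3
```

```bash
python3 -c "
from red import *
edge('s6');o=get_obs();print(o['tool_pos'],o['contact_force'],o['moment'])"
```

```text
252 [154, 155]
  z [241.8 236.3] mid 239.0
256 [155, 156]
  z [241.7 236.2] mid 238.9
260 [156, 157]
  z [241.6 236.1] mid 238.9
276 [160, 161]
  z [241.1 235.8] mid 238.5
278 [160, 161, 162]
  z [242.4 234.5] mid 238.4
[ 395.92742439 -196.37840194   28.64950657] [-5.00818452 -0.12219119 15.16237563] [0.34648817 0.90737545 0.0295065 ]
```

Call:
carry_out([
  [0,0,10,0],
  [0,0,25,0],
  [0,0,45,0],
  [0,0,60,0],
  [0,0,70,0],
  [0,0,70,0],
])

```text
time: 4.65
tool_pos: [397.1, -197.2, 100.4]
tcp_rot: [-0.888, 1.569, -2.653]
contact_force: [0.5, -0.6, 0.2]
grip_width: 0.0
```

```bash
python3 - <<'E'
from red import *
edge('s7')
s=cv2.imread("pics/s7.png")
h=cv2.cvtColor(s,cv2.COLOR_BGR2HSV);m=cv2.inRange(h,(18,90,60),(35,255,255))
v,u=np.nonzero(m[145:185,255:300]);print({int(k)+255:(v[u==k]+145).tolist() for k in sorted(set(u))})
cv2.imwrite("pics/s7c.png",np.hstack([cv2.resize(s[140:180,245:290],(495,440),interpolation=0),cv2.resize(s[205:245,320:350],(300,440),interpolation=0)]))
E
```

```text
252 [155, 156]
  z [239.  233.6] mid 236.3
256 [156, 157]
  z [239.  233.5] mid 236.2
260 [157, 158]
  z [238.9 233.4] mid 236.1
276 [161, 162]
  z [238.5 233.2] mid 235.8
278 [161, 162, 163]
  z [239.8 231.8] mid 235.8
{265: [161, 162, 163, 164, 165], 266: [160, 161, 162, 163, 164, 165, 166], 267: [160, 161, 162, 163, 164, 165, 166], 268: [161, 162, 163, 164, 165, 166, 167], 269: [162, 163, 164, 165, 166, 167], 270: [161, 162, 163, 164, 165, 166, 167], 271: [160, 161, 162, 163, 164, 165, 166], 272: [160, 161, 162, 163], 273: [161, 162], 274: [160, 161, 162]}
```

View pics/s7c.png

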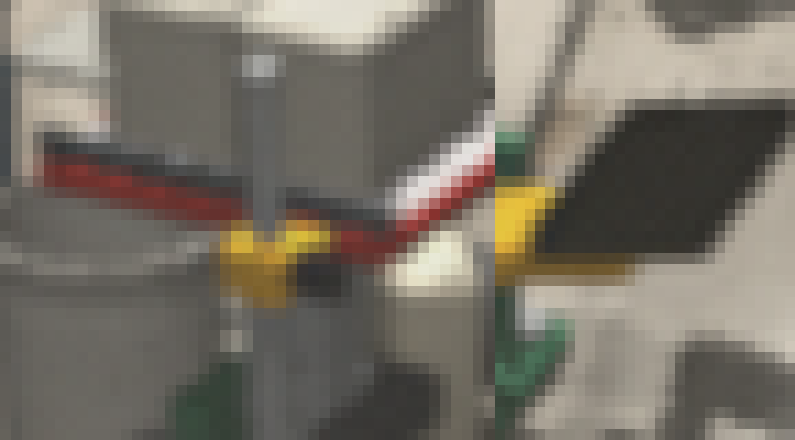

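The platform now rests at 236, which is the 0.036 notch, and the pedal is back up. The pointer tip at (274,161) is about 2–3 mm above the red edge, so 0.036 is the nearest notch. Next I'll check the wrist range for the turn and map out the push.

```bash
python3 - <<'E'
from h import *
o=get_obs();print(o["joint_positions"].round(2),o["tool_pos"],o["tcp_rot"])
P=np.array([524.3,-353]);y=np.array([.205,.979]);p0=o["tool_pos"][:2]
for k in(-50,-17.5,10,12.5):print(k,P+k*y-p0)
E
```

```text
[-0.63  0.3   1.87 -0.    0.98  1.13] [ 396.451132   -196.75959063   99.19974813] [-1.50928488  1.56789257  3.00919342]
-50 [ 117.598868   -205.19040937]
-17.5 [ 124.261368   -173.37290937]
10 [ 129.898868   -146.45040937]
12.5 [ 130.411368   -144.00290937]
```

Call:
carry_out([
  [-5,-25,10,0],
  [-5,-55,15,7],
  [0,-90,15,14],
  [0,-125,15,21],
  [0,-160,15,28],
  [10,-195,15,35],
  [30,-205,10,42],
  [55,-205,0,49],
  [80,-205,0,56],
  [100,-205,0,63],
  [118,-205,0,70],
  [118,-205,0,77],
  [118,-205,0,84],
  [118,-205,0,89],
  [118,-205,0,89],
  [118,-205,0,89],
])

```text
time: 6.03
tool_pos: [514.1, -401.4, 97.8]
tcp_rot: [-2.241, 1.568, -2.455]
contact_force: [-0.6, -0.2, 0.7]
grip_width: 0.7
```

```bash
python3 - <<'E'
from h import *
o=get_obs();print(o["tool_pos"],o["tcp_rot"],o["contact_force"])
s=capture("side")[:,:,::-1];t=capture("top")[:,:,::-1];cv2.imwrite("pics/s8.png",s);cv2.imwrite("pics/t8.png",t)
print(proj("side",[*o["tool_pos"][:2],o["tool_pos"][2]+39]),proj("top",[*o["tool_pos"][:2],o["tool_pos"][2]+39]))
a=cv2.resize(s[130:240,240:340],(400,440),interpolation=2);b=cv2.resize(t[160:270,265:365],(400,440),interpolation=2)
cv2.imwrite("pics/c8.png",np.hstack([a,b]))
E
```

```text
[ 514.059814   -401.3881975    97.76112896] [-2.24121258  1.56842133 -2.45539276] [-0.55165628 -0.20166767  0.66705445]
[314.73217413 165.70415045] [366.75891365 218.4606267 ]
```

View pics/c8.png

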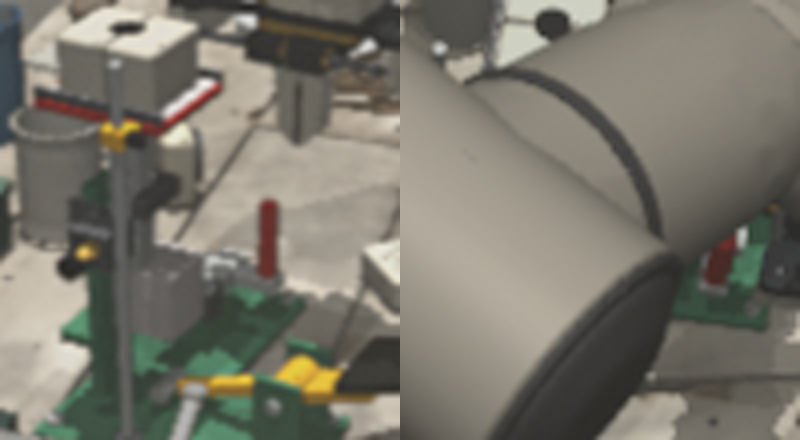

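The finger tip appears at (315.5,165.7), which matches the +39 mm prediction. The top view is blocked, but the pre-push spot is clear. I'll lower the tip beside the post and push.

Call:
carry_out([
  [0,0,-20,0],
  [0,0,-40,0],
  [0,0,-57,0],
  [0,0,-60,0],
  [0,0,-60,0],
  [2,10,-60,0],
  [4,20,-60,0],
  [6,28,-60,0],
  [7,32,-60,0],
  [7.5,36,-60,0],
  [8,40,-60,0],
  [8.5,43,-60,0],
  [9,44,-60,0],
  [9,44,-60,0],
])

```text
time: 7.3
tool_pos: [523.7, -357.8, 38.9]
tcp_rot: [-1.376, 1.568, -1.59]
contact_force: [1.0, -2.8, 2.2]
grip_width: 0.0
```

```bash
cat > post.py <<'E'
from h import *
s=capture("side");h=cv2.cvtColor(s,cv2.COLOR_RGB2HSV)
m=cv2.inRange(h,(0,110,60),(8,255,255))|cv2.inRange(h,(172,110,60),(180,255,255))
m=m[170:215,295:330];v,u=np.nonzero(m);print("post side top",v.min()+170,"u",u[v<v.min()+4].mean()+295 if len(v) else 0,len(v))
p=(u[v<v.min()+4].mean()+295,v.min()+170+1.5);print(onz("side",p,109))
o=get_obs();print(o["tool_pos"],o["contact_force"])
E
python3 post.py; python3 -c "
import cv2;from h import *
s=cv2.cvtColor(cv2.imread('pics/s7.png'),cv2.COLOR_BGR2HSV);m=cv2.inRange(s,(0,110,60),(8,255,255))|cv2.inRange(s,(172,110,60),(180,255,255))
v,u=np.nonzero(m[170:215,295:330]);print('before',onz('side',(u[v<v.min()+4].mean()+295,v.min()+171.5),109))"
```

```text
post side top 182 u 304.5 66
[ 526.1063856  -336.18154246  109.        ]
[ 523.51986486 -357.78395732   38.66969789] [ 1.15862468 -3.28642563  2.41533533]
before [ 523.69905325 -349.66448324  109.        ]
```

The post is moving (about 13 mm so far) at about 3 N. I'll continue to the stop.

Call:
carry_out([
  [1,4,0,0],
  [1.5,7,0,0],
  [2,10,0,0],
  [2.5,12,0,0],
  [3,13,0,0],
  [3,14,0,0],
  [3,15,0,0],
  [3,15,0,0],
])

```text
time: 8.02
tool_pos: [525.9, -346.8, 38.9]
tcp_rot: [-1.393, 1.562, -1.607]
contact_force: [-3.1, -16.9, -0.4]
grip_width: 0.7
```

```bash
python3 post.py
```

```text
post side top 184 u 302.5 73
[ 528.20151298 -323.02512664  109.        ]
[ 525.85825902 -346.75279265   38.88930518] [ -3.73001682 -16.85457288  -0.89531019]
```

Call:
carry_out([
  [0.5,3,0,0],
  [1,6,0,0],
  [1,6,0,0],
  [1,6,0,0],
  [1,6,0,0],
])

```text
time: 8.48
tool_pos: [525.9, -347.0, 39.1]
tcp_rot: [-1.354, 1.553, -1.57]
contact_force: [-5.1, -24.3, -4.2]
grip_width: 0.6
```

```bash
python3 post.py
```

```text
post side top 184 u 302.6 74
[ 527.93252751 -323.10960399  109.        ]
[ 525.93229446 -347.07056497   39.11494603] [ -4.00211698 -24.15635351  -3.38414603]
```

The post doesn't move at 24 N, so it's at its stop. I'll back off and move away to check.

Call:
carry_out([
  [-2,-12,0,0],
  [-6,-30,0,0],
  [-10,-50,0,0],
  [-10,-50,25,0],
  [-15,-60,60,0],
  [-40,-80,95,0],
  [-70,-105,110,0],
  [-105,-130,110,0],
  [-140,-150,110,0],
  [-175,-170,110,0],
  [-210,-185,110,0],
  [-245,-195,110,0],
  [-285,-200,110,0],
  [-325,-200,110,0],
  [-365,-200,110,0],
  [-400,-200,110,0],
  [-420,-200,110,0],
  [-420,-200,110,0],
  [-420,-200,110,0],
  [-420,-200,110,0],
])

```text
time: 10.2
tool_pos: [107.0, -546.3, 148.6]
tcp_rot: [-1.295, 1.555, -1.511]
contact_force: [0.9, -1.0, 0.3]
grip_width: 0.6
```

```bash
python3 - <<'E'
from h import *
o=get_obs();print(o["time"],o["tool_pos"],o["contact_force"])
import post, red
red.edge("s9")
t=capture("top")[:,:,::-1];cv2.imwrite("pics/t9.png",t);s=cv2.imread("pics/s9.png")
a=cv2.resize(s[130:240,250:350],(400,440),interpolation=2);b=cv2.resize(t[160:270,265:365],(400,440),interpolation=2)
cv2.imwrite("pics/c9.png",np.hstack([a,b]))
E
```

```text
10.2 [ 107.02576568 -546.25092453  148.60283699] [ 0.94682991 -0.95632696  0.28020132]
post side top 183 u 302.5 59
[ 529.86076777 -328.72538059  109.        ]
[ 107.32452972 -546.40638955  148.70546291] [-0.25746553  0.37775209 -0.23462814]
252 [155, 156]
  z [239.  233.6] mid 236.3
256 [156, 157]
  z [239.  233.5] mid 236.2
260 [157, 158]
  z [238.9 233.4] mid 236.1
276 [161, 162]
  z [238.5 233.2] mid 235.8
278 [161, 162, 163]
  z [239.8 231.8] mid 235.8
```

View pics/c9.png

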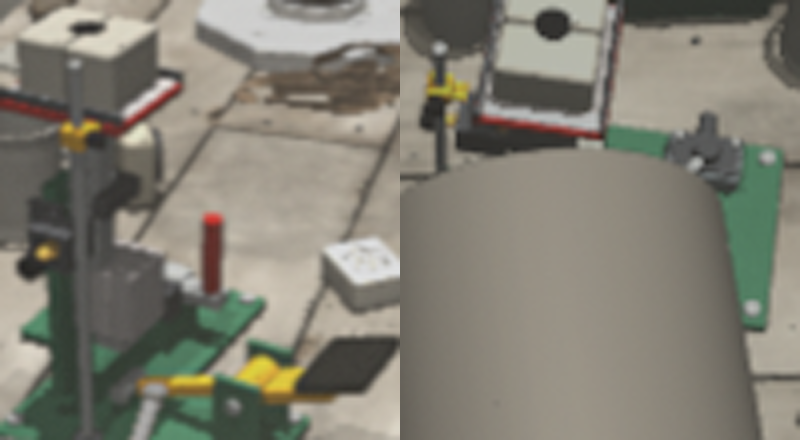

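```bash
python3 - <<'E'
from h import *
np.set_printoptions(suppress=True,precision=1)
T8=lambda u,v:(265+u/4-.4,160+v/4-.4); S8=lambda u,v:(250+u/4-.4,130+v/4-.4)
print("roller before",onz("top",T(330,264),50),"now",onz("top",T8(695-400,163),50))
print("plat corner top",tri(S8(122,126),T8(82,121)),"ptr",tri((274.5,161.3),T8(68,90)))
# subpixel post: mean over red mask of upper visible post
for f in("side0","s7","s9"):
    s=cv2.imread(f"pics/{f}.png");r=s[...,2].astype(float)-np.maximum(s[...,0],s[...,1])
    w=r[165:215,295:325].clip(25)-25;vv=np.arange(165,215)
    p=w.sum(1);top=np.nonzero(p>60)[0][0];i=np.arange(top,top+6)
    c=(w[i]*np.arange(295,325)).sum()/w[i].sum()
    prof=p/p[top+2];edge=vv[top]-.5-(prof[top-1])+ (1-min(prof[top],1))
    print(f,"u",c,"top",edge,onz("side",(c,edge+2),109),np.round(p[top-2:top+4]))
cv2.imwrite("pics/c10.png",np.hstack([cv2.resize(cv2.imread("pics/t9.png")[185:215,325:350],(400,480),interpolation=2),cv2.resize(cv2.imread("pics/t8.png")[205:245,325:358],(400,480),interpolation=2)]))
E
```

```text
roller before [ 585.9 -348.9   50. ] now [ 615.2 -348.2   50. ]
plat corner top (array([ 547.6, -193.3,  239. ]), array([0.3, 0.2])) ptr (array([ 563.4, -185.9,  242.4]), array([1.7, 1.2]))
side0 u 306.729203539823 top 179.35106382978722 [ 523.6 -350.7  109. ] [  0.   0.  63. 371. 423. 160.]
s7 u 306.73472544470224 top 179.33864118895966 [ 523.6 -350.7  109. ] [  0.   0.  76. 407. 471. 190.]
s9 u 302.7233560090703 top 182.94675324675325 [ 528.5 -326.4  109. ] [  0.   0. 213. 466. 385. 137.]
```

Call:
carry_out([
  [-20,0,0,0],
  [-50,0,0,0],
  [-85,0,0,0],
  [-120,10,0,0],
  [-155,20,0,0],
  [-190,30,0,0],
  [-220,40,0,0],
  [-250,55,0,0],
  [-270,65,0,0],
  [-270,65,0,0],
  [-270,65,0,0],
  [-270,65,0,0],
])

```text
time: 11.35
tool_pos: [-161.6, -482.1, 148.8]
tcp_rot: [-1.301, 1.553, -1.514]
contact_force: [0.3, -0.1, 0.3]
grip_width: 0.4
```

```bash
python3 - <<'E'
from h import *
np.set_printoptions(suppress=True,precision=1)
t=capture("top")[:,:,::-1];cv2.imwrite("pics/t11.png",t)
for f in("top0","t11"):
    s=cv2.imread(f"pics/{f}.png");r=s[...,2].astype(float)-np.maximum(s[...,0],s[...,1])
    m=(r>110)[190:245,325:370];v,u=np.nonzero(m);print(f,len(v),(u.mean()+325,v.mean()+190) if len(v) else "", onz("top",(u.mean()+325,v.mean()+190),109) if len(v) else "")
cv2.imwrite("pics/c11.png",cv2.resize(t[165:245,265:375],(792,576),interpolation=2))
E
```

```text
top0 8 (np.float64(346.0), np.float64(219.5)) [ 526.4 -353.1  109. ]
t11 11 (np.float64(336.3636363636364), np.float64(218.0909090909091)) [ 531.4 -328.3  109. ]
```

View pics/c11.png

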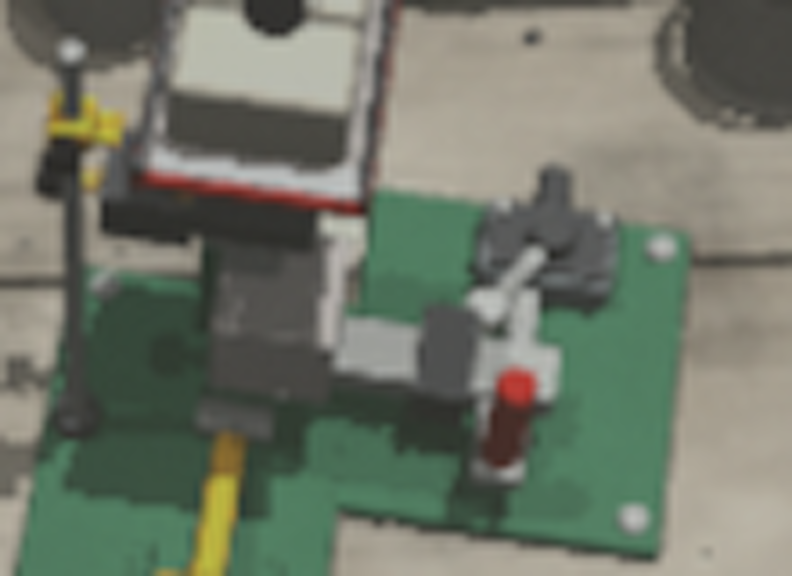

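```bash
python3 - <<'E'
from h import *
np.set_printoptions(suppress=True,precision=1)
U=lambda u,v:(265+u/7.2-.4,165+v/7.2-.4)
r0=onz("top",T(330,264),50);r1=onz("top",U(487,305),50);print(r0,r1,np.linalg.norm(r1-r0), 2*np.arcsin(np.linalg.norm(r1-r0)/90))
pv=onz("top",U(545,255),50);print(pv,np.linalg.norm(r1-pv),np.linalg.norm(r0-pv))
print("lift-frame move of post, side",np.array([528.5-523.6,-326.4+350.7])@[.205,.979],"top",np.array([5,24.8])@[.205,.979])
a=cv2.resize(cv2.imread("pics/top0.png")[185:225,325:365],(400,400),interpolation=0);b=cv2.resize(cv2.imread("pics/t11.png")[185:225,325:365],(400,400),interpolation=0)
cv2.imwrite("pics/c12.png",np.hstack([a,b]))
E
```

```text
[ 585.9 -348.9   50. ] [ 594.9 -329.2   50. ] 21.676206565638587 0.4864763553342177
[ 616.  -353.7   50. ] 32.35175039663836 30.451461937019378
lift-frame move of post, side 24.794200000000007 top 25.3042
```

The roller moved 21.7 mm, so the arm stands at about 0.49 rad (about 0.5 is expected with the bar home). The post stopped dead at 24 N, and the platform rests at the 0.036 notch. Handing in.

```bash
python3 -c "
from plant import *
o=get_obs();print(o['time'],o['contact_force'],o['dq'].round(3));print(close_job())"
```

```text
11.4 [-0.05704649  0.08271972  0.3143689 ] [ 0.007 -0.002  0.001 -0.002 -0.001 -0.004]
the job is handed in; nothing more can be done
None
```

I pressed the pedal to the 0.036 notch and let it come back up. Then I pushed the red post until it stopped, moved the arm clear and handed in at 11.4 s. No verdict was reported.

**Last checks**
- **Platform:** the middle of its red edge sits at about 236 mm, which is the 0.036 notch (235 mm). The pedal pad looked fully up.
- **Lock bar:** the post stopped dead at 24 N, after about 25 mm in both cameras. For the bar to be home (0.030), it must have started at nearly 0.005. I inferred that and did not measure it.
- **Switch arm:** about 0.49 rad from the roller's movement, against about 0.5 expected with the bar home.
- **Robot:** it was touching nothing when I handed in.
- **Loose things and pointer:** nothing I did reached them, but I did not measure their positions afterwards.

**What disagreed**
- **Pointer height:** the side view gave about 238–239 mm (0.038–0.040). Two views together gave about 242 mm (0.043), but with a poor fit of 1–2 pixels. Both are within 8 mm of the notch I used. If the second value were right, 0.048 would be slightly nearer.
- **Fingertip height:** the real fingertip was about 39 mm higher than the reported position, so my first press stopped short of the pad. I corrected for this, and contact on the pad confirmed it.
- **Post position:** a rough reading under load showed the post about 4–5 mm further along than after I let go. I put this down to pixel rounding, but did not push again to check.

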